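# Put the stacking lunch carrier together and latch its carrying bar

## Task

Put the steel lunch carrier together for the shelf: set the deep box right way up, squarely and fully down in the frame's base pocket, then the shallow box on it, then the lid, each with its foot nested in the rim below and let down, not dropped. Then swing the carrying bar over the lid and press its free end down until it snaps under the spring catch. Leave the jar, the can and the canister standing where they are.

Things in the scene. Friction and masses are not known exactly. Their poses are not given: they have to be found in the camera images.
- carrier: Steel frame of the lunch carrier, held fast to the counter by its rubber foot. Base plate 174 (x) by 90 (y) by 6 mm; origin under its centre, z up. A flat strap 22 mm wide, 4 mm thick stands at each end (inner faces 154 mm apart, 96 mm high, hinge ears on the -x one to 111 mm); the long sides are open above the pocket's rim. Bar hinged on the -x strap, spring catch on the +x strap.
- carrier_seat (a point): Centre of the pocket's floor, 6 mm above the counter, axes of the carrier. The pocket is 146 (x) by 70 (y) mm inside; its rim is straight for 7 mm, then flares out to 12 mm above the floor, 84 mm across y. The deep box's origin belongs here, its x along the carrier's x, either way round.
- deep_box: Deep open steel box, 140 (x) by 64 (y) by 52 mm high, walls 4 mm, about 0.22 kg. Origin at the centre of its underside, z up to the open top. The lowest 5 mm are a foot, 128 by 52 mm, chamfered to 120 by 44 mm. The inside, 132 by 56 mm, takes the foot of the next part, whose shoulder then rests on this rim.
- shallow_box: Shallow open steel box, 140 (x) by 64 (y) by 34 mm high, walls and foot as on the deep box, about 0.17 kg. Origin at the centre of its underside, z up. Nested on the deep box, its origin is 47 mm above that box's origin.
- lid: Flat steel lid, 15 mm high: a plate 142 (x) by 66 (y) by 10 mm over a 5 mm foot like those of the boxes, about 0.13 kg. Origin at the centre of its underside, z up; it lies foot down. Nested on the shallow box, its origin is 29 mm above that box's origin and its top 97 mm above the counter.
- keeper (a joint): Carrying bar: angle at its hinge, 0 = closed, level over the lid, nose under the catch; pi/2 = upright. Starts open, past upright, leaning out beyond the -x end (stop at 2.0). The stiff hinge (0.12 N m) holds it anywhere. It meets the catch at about 0.09, needs 3 to 4 N on the nose, and snaps home below 0.04. It clears a seated lid by 3 mm; a badly seated one blocks it.
- keeper_hinge (a point): Hinge axis of the bar, along the carrier's y; in the carrier's frame at x = -79, y = 0, z = 104 mm. The bar is 8 mm round steel and reaches 163 mm from here.
- keeper_grip (a point): Point on the bar's black grip, 16 mm in diameter, which runs from 34 to 128 mm along the bar, raised 24 mm off its line. With the bar at 0 this point is 118 mm from the hinge along the carrier's +x and 24 mm above it; it turns about the hinge with the bar, up and then over to -x as the angle grows. At upright the bar ends 45 mm above it.
- catch_roller (a point): Roller (10 mm) at the top of the sprung steel leaf outside the +x strap, in the carrier's frame at x = 86, y = 0, z = 111 mm (the leaf's tip: 128 mm). The bar's nose (10 mm) rides past it, pushing it outward, and ends below it, 79 mm from the carrier's origin in x and 104 mm up.
- spice_jar: Bystander: glass jar with dark cap, 54 mm in diameter, 105 mm high; origin at the centre of its underside.
- food_can: Bystander: food can, 68 mm in diameter, 100 mm high; origin at the centre of its underside.
- canister: Bystander: clear square canister with white lid, 90 mm wide, 130 mm high; origin at the centre of its underside.
Not all that is in view belongs to the job. Leave any orange or turquoise look-alike of the lid alone.

How it is judged:
On the way, in this order (a step that is already met when the one before it is completed fails the run):
1. the deep box sits upright and squarely in the pocket (z of deep_box in the frame of carrier_seat between -0.002 and 0.002 m and horizontal distance between deep_box and carrier_seat below 0.006 m and angle between the x axis of deep_box and the x axis of carrier_seat, either way round below 0.06 rad and angle between deep_box's own z axis and vertical below 0.04 rad), for 0.2 s.
2. the shallow box is nested on the deep box (all of step 1 and z of shallow_box in the frame of deep_box between 0.045 and 0.049 m and horizontal distance between shallow_box and deep_box below 0.006 m and angle between the x axis of shallow_box and the x axis of carrier_seat, either way round below 0.06 rad and angle between shallow_box's own z axis and vertical below 0.04 rad), for 0.2 s.
3. the lid is nested on the shallow box (all of step 2 and z of lid in the frame of shallow_box between 0.027 and 0.031 m and horizontal distance between lid and shallow_box below 0.006 m and angle between the x axis of lid and the x axis of carrier_seat, either way round below 0.06 rad and angle between lid's own z axis and vertical below 0.04 rad), for 0.2 s.
4. the carrying bar is snapped under its catch (all of step 3 and value of joint keeper below 0.03 rad), for 0.2 s.
At the end, for the whole second after the job is handed in: Deep box in the pocket, shallow box on it, lid on that: each upright within 0.04 rad, within 2 mm of its seated height, within 6 mm of the centre of the part below and within 0.06 rad of the carrier's long axis (either way round), at rest; the carrying bar below 0.03 rad, under its catch (all of step 4 and linear speed of each of deep_box, shallow_box, lid below 0.02 m/s); the robot touches nothing.
It fails at once if the jar, the can or the canister is shoved or tipped (moved over 30 mm or tilted over 0.3 rad) (distance of any of spice_jar, food_can, canister from where it was at the start of the episode above 0.03 m or angle between any of spice_jar, food_can, canister's own z axis and vertical above 0.3 rad).
It fails at once if a box or the lid is dropped (falls untouched by the fingers faster than 0.5 m/s, a fall of about 13 mm) ((linear speed of deep_box above 0.5 m/s and contact force between the fingers and deep_box below 0.05 N) or (linear speed of shallow_box above 0.5 m/s and contact force between the fingers and shallow_box below 0.05 N) or (linear speed of lid above 0.5 m/s and contact force between the fingers and lid below 0.05 N)).
It also fails if it takes over 72 s, if anything falls off the work surface, if the arm or the gripper's body presses on something with over 40 N, if the wrist force passes 120 N, or if a joint passes its speed limit or range.

## Robot

A 6-joint arm with a two-finger parallel gripper is mounted at the origin on the work surface. World frame = base frame: x ahead of the robot, y to its left, z up, the work surface at z = 0. Lengths are in m, angles in rad, forces in N, time in s.
With the tool pointing down it reaches from about 0.3 to 0.85 m from the base axis. Payload 5.4 kg.
Tool frame: the origin (TCP) lies at the centre of the arm's flange, where the gripper is bolted on; the fingertips stand 173 mm ahead of it and the grasp point (between the pads) lies 155 mm ahead of it (robot.hold_point_z is the distance from the TCP to the grasp point, in m); z points along the fingers, y is the line along which they close (so a half turn about z gives the same grasp; the last joint's range is limited). The gripper opens to 85 mm and grips with 20 to 120 N. Pads are 22 mm wide; open, the fingers measure 114 mm over their backs; the gripper's body (76 mm by 85 mm) begins 54 mm behind the grasp point. The pads swing forward as they close: fully open they stand 13 mm farther back than shut.
Start: joints at [-1.47, 0.158, 1.597, -0, 1.386, -0.21], TCP at [0.176, -0.547, 0.405] pointing down, gripper open.
Joint ranges: [-2.91, 2.91], [-0.94, 2.29], [0.18, 2.7], [-1.29, 4.43], [0.17, 2.64], [-3, 3]. Speed limits (rad/s): [2.57, 2.57, 3.14, 3.14, 3.14, 3.14].

## Interface

Orientations are given as a rotation vector (axis times angle).
In Python, from plant import robot gives the robot as it stands.
- The arm moves only by the tool step_arm, never from a script. Its argument "series" is a list of rows, each an object with "offset": the shift along the world's x, y, z as a fraction of full scale, a list of three; "delta_rot": the turn, a rotation vector about the world's x, y, z as a fraction of full scale, a list of three. A call has 1 to 12 rows; each row shifts and turns the commanded pose from where the row before left it; what a row does not reach is not made up. Full scale, the value 1, is 0.03 m for a shift and 0.1 rad for a turn. A row lasts 1/12 s, in which the tool goes at most 41.7 mm and 7.16 degrees, less where a joint would pass 70% of its speed; a pose out of reach is approached as far as the arm can. A call with a number of a shift or a turn outside -1 to 1 is refused whole. A call with a gripper value outside its range is refused whole. "jaw" is the opening, from 0 (shut) to 1 (fully open), set as the call begins (left out, the last holds). The fingers move at their own pace and stop on an object; "force" is the grip in N (left out, the last holds). Time passes only in rows, so rows that do not move let the fingers close. It gives the time, the measured TCP pose, the force, the opening and the grip force at its end, in the units of the state.
- robot.read_state(): the state, without advancing time (a new reading comes with each control period).
- robot.snapshot(name): name is "scene" or "top" or "wrist"; returns (picture, depth): 400x640x3 uint8, blue, green, red; 400x640 float32, m along the optical axis (not along the pixel's ray), 0 where there is no reading.
- robot.calibration(name): a dict with "fx", "fy", "cx", "cy" (pixels), "cam_to_world" (4x4, takes a point from camera to world coordinates). Camera axes: x right, y up, looking along -z (the intrinsics and any distortion apply to the point x, -y, -z); pixel columns grow to the right and rows downward; lengths in m; the calibration is good to about 2 mm. A picture is of the moment at which its call begins: read the wrist's pose just before it. calibration takes no time and is no camera call; for the wrist camera it gives the pose at the moment of the call.
- robot.job_done(): hands the job in; it is judged then, once.
Trained networks look in the newest picture that a camera, given by its name, has taken for a name from the list of things; names that differ only in an ending like _2 or _b are one class to them, and where a whole thing is asked for, a point or a joint stands for the part that bears it (a point fixed in the world has none). Each returns a list of dicts, best first, with "score" (0 to 1); they miss things now and then, are a little off and sometimes report something else, mostly with a low value. They report only what shows in the picture. A call takes as long as a camera call. They do not tell look-alikes from the thing itself.
- robot.spot_in(name, camera): "xyz" ([x, y, z] in m, in world coordinates, good to about 4 mm: the middle of the surface that is visible of it).
The state is a dict: "time": time; "q": joint angles; "dq": joint speeds; "effort": joint torques, N m; "eef_pos": TCP position; "eef_rot": TCP orientation; "force": force on the tool from outside, world axes, zero at the start; "ft_torque": the same for the moment, N m; "grip_width": opening from 0.0 (shut) to 1.0 (fully open); "grip_force": force on a finger pad.
Only numpy, scipy, OpenCV 4.12 (cv2) and the standard library are available. Lean on these libraries where they do the work, as an engineer would, in place of code of your own. Each camera call takes 0.05 s, during which the arm holds its last target. There are 200 camera calls.

## Working session

There is one attempt and no reset: what is moved stays moved. The work goes in short steps, Python scripts to look and compute and a tool call to move; the robot and the scene stay as the last step left them, time stands still between calls to the robot, and variables do not carry over. Pictures are saved under pics/ and viewed, at most 10 in all, crops included, and the job is handed in when it is done.

Besides the shell and the picture viewer there is one more tool, called after "Request:" as name(argument=value, ...), one argument or row to a line, values as JSON. step_arm: Moves the arm, as the interface text tells. Its arguments: {"type":"object","properties":{"series":{"type":"array","items":{"type":"object","properties":{"offset":{"type":"array","items":{"type":"number"}},"delta_rot":{"type":"array","items":{"type":"number"}}}}},"jaw":{"type":"number"},"force":{"type":"number"}},"required":["series"]}

```bash
mkdir -p pics; ls; cat > h.py <<'E'
import numpy as np, cv2
from plant import robot
def cloud(name):
    im,d=robot.snapshot(name); c=robot.calibration(name)
    v,u=np.mgrid[:d.shape[0],:d.shape[1]]
    P=np.stack([(u-c["cx"])/c["fx"]*d,-(v-c["cy"])/c["fy"]*d,-d],-1)
    T=np.array(c["cam_to_world"]); W=P@T[:3,:3].T+T[:3,3]
    W[d<=0]=np.nan
    return im,W
E
python3 - <<'E'
from h import *
s=robot.read_state();print(s)
print(robot.calibration("top"))
for n in("top","scene"):
    im,W=cloud(n);cv2.imwrite(f"pics/{n}0.png",im);np.save(f"{n}0.npy",W)
    for o in["carrier","deep_box","shallow_box","lid","keeper","keeper_grip","spice_jar","food_can","canister","catch_roller"]:
        print(n,o,[(np.round(r["xyz"],3).tolist(),round(r["score"],2)) for r in robot.spot_in(o,n)[:4]])
E
```

```text
pics
{'time': 0.0, 'q': array([-1.47011192e+00,  1.59069271e-01,  1.59824184e+00,  2.18458888e-05,
        1.38620392e+00, -2.10087760e-01]), 'dq': array([-0.00133308,  0.00061563, -0.00177012,  0.00023589, -0.00095476,
       -0.00021338]), 'effort': array([ 7.38244665e-06, -3.96009278e+01, -3.31425619e+01, -2.43606128e-04,
        8.55343795e-03,  8.03752840e-06]), 'eef_pos': array([ 0.17579212, -0.54717551,  0.40370041]), 'eef_rot': array([-3.10184805e+00, -4.85894591e-01, -1.98652577e-04]), 'force': array([ 0.72934191,  0.22643731, -0.53032816]), 'ft_torque': array([ 0.02279655, -0.01585083, -0.01582684]), 'grip_force': 0.0, 'grip_width': 1.001702644202025}
{'fx': 427.1381560461589, 'fy': 427.1381560461589, 'cx': 318.19176498388, 'cy': 197.95500934788447, 'cam_to_world': array([[-0.00832913,  0.98681698, -0.1616257 ,  0.34296241],
       [-0.99980708, -0.00534309,  0.01890094,  0.05496744],
       [ 0.01778819,  0.16175195,  0.98667111,  1.68596496],
       [ 0.        ,  0.        ,  0.        ,  1.        ]])}
top carrier [([0.534, -0.128, 0.009], 0.77)]
top deep_box [([0.649, 
[... 261 characters left out ...]
76, 0.105], 0.68)]
top food_can [([0.712, 0.297, 0.098], 0.89)]
top canister [([0.452, -0.466, 0.126], 0.73)]
top catch_roller []
scene carrier [([0.531, -0.133, 0.004], 0.78)]
scene deep_box [([0.641, 0.127, 0.024], 0.63)]
scene shallow_box [([0.47, 0.153, 0.016], 0.72), ([0.483, -0.468, 0.116], 0.64)]
scene lid [([0.386, 0.333, 0.015], 0.91), ([0.547, 0.376, 0.013], 0.72)]
scene keeper [([0.512, -0.228, 0.194], 0.78)]
scene keeper_grip [([0.514, -0.224, 0.194], 0.83)]
scene spice_jar [([0.823, -0.076, 0.091], 0.68)]
scene food_can [([0.738, 0.298, 0.092], 0.96)]
scene canister [([0.485, -0.471, 0.116], 0.88)]
scene catch_roller [([0.47, 0.154, 0.018], 0.68), ([0.562, -0.038, 0.116], 0.39)]
```

```bash
python3 - <<'E'
import cv2
im=cv2.imread("pics/top0.png");cv2.imwrite("pics/t0c.png",cv2.resize(im[20:330,60:540],None,fx=1.66,fy=1.66,interpolation=3))
E
```

```text
(no output)
```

View pics/t0c.png

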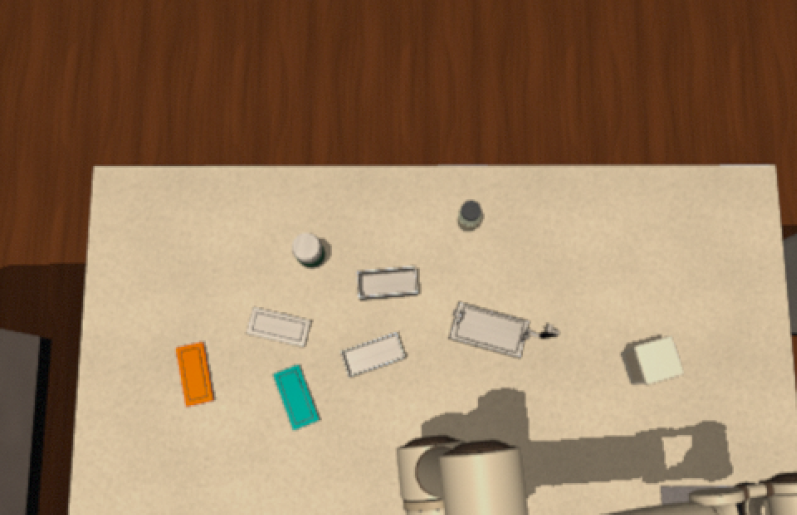

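View pics/scene0.png

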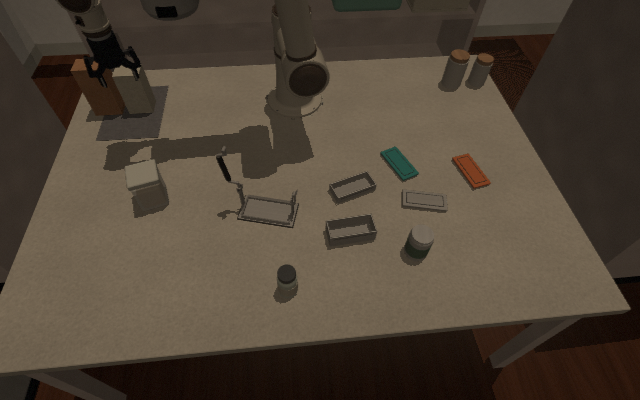

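The top crop shows three lids. The steel one is at (279,326), the turquoise at (297,397) and the orange at (195,375). Only the steel one matches the description; the other two are look-alikes. The deep box is at (388,283), the shallow box at (374,354), and the carrier at (490,330) with its bar at the right (world -y) end.

```bash
cat >> h.py <<'E'
def rect(W,c,zlo,zhi,r=0.11):
    m=(W[...,2]>zlo)&(W[...,2]<zhi)&(np.hypot(W[...,0]-c[0],W[...,1]-c[1])<r)
    p=W[m]; 
    if len(p)<10: return len(p)
    (cx,cy),(a,b),t=cv2.minAreaRect((p[:,:2]*1000).astype(np.float32))
    if a<b: a,b,t=b,a,t+90
    return len(p),np.round([cx,cy,a,b,(t+90)%180-90],1).tolist(),"zmed",np.round(np.percentile(p[:,2],[5,50,95])*1000,1).tolist()
E
python3 - <<'E'
from h import *
from scipy.spatial.transform import Rotation as R
for n in("top","scene"):
    W=np.load(f"{n}0.npy")
    print(n,"deep",rect(W,(.645,.122),.040,.06),"sh",rect(W,(.477,.156),.024,.045),"lid",rect(W,(.549,.378),.008,.02),"car",rect(W,(.534,-.13),-.01,.03,.12))
    print(" table z",np.nanmedian(W[(abs(W[...,0]-.6)<.1)&(abs(W[...,1]-.22)<.02)][:,2]))
    m=(W[...,2]>.07)&(W[...,1]>-.3)&(W[...,1]<0)&(abs(W[...,0]-.53)<.1); print(np.round(W[m],3)[::max(1,m.sum()//25)].tolist())
s=robot.read_state();c=robot.calibration("wrist")
Rt=R.from_rotvec(s["eef_rot"]).as_matrix();T=np.array(c["cam_to_world"])
print(Rt.round(3),"cam in tool",Rt.T@(T[:3,3]-s["eef_pos"]),(Rt.T@T[:3,:3]).round(3),c["fx"])
E
```

```text
top deep (136, [646.9, 122.2, 140.2, 66.0, -84.8], 'zmed', [41.9, 49.3, 57.4]) sh (113, [478.5, 155.5, 139.1, 64.3, -71.2], 'zmed', [25.3, 32.6, 38.7]) lid (586, [544.2, 380.3, 201.3, 192.2, -8.9], 'zmed', [8.9, 14.0, 18.7]) car (2732, [534.1, -129.2, 238.4, 235.4, 0.1], 'zmed', [-6.2, 1.3, 13.0])
 table z -0.0011632660380559434
[[0.568, -0.029, 0.124], [0.566, -0.037, 0.112], [0.562, -0.033, 0.117], [0.558, -0.033, 0.116], [0.554, -0.037, 0.119], [0.549, -0.042, 0.099], [0.513, -0.213, 0.266], [0.51, -0.213, 0.262], [0.524, -0.201, 0.112], [0.506, -0.22, 0.263], [0.523, -0.197, 0.087], [0.512, -0.224, 0.188], [0.505, -0.23, 0.244], [0.514, -0.197, 0.133], [0.515, -0.217, 0.124], [0.507, -0.225, 0.199], [0.502, -0.234, 0.24], [0.512, -0.202, 0.121], [0.51, -0.218, 0.14], [0.504, -0.225, 0.196], [0.5, -0.237, 0.226], [0.507, -0.216, 0.128], [0.502, -0.225, 0.178], [0.498, -0.236, 0.212], [0.502, -0.22, 0.144]]
scene deep (377, [646.8, 123.6, 140.2, 68.5, -84.4], 'zmed', [41.1, 49.8, 54.7]) sh (285, [478.6, 157.5, 140.3, 69.4, -71.3], 'zmed', [24.9, 32.6, 37.0]) lid (792, [513.0, 388.2
[... 285 characters left out ...]
-0.234, 0.23], [0.511, -0.23, 0.222], [0.508, -0.224, 0.21], [0.511, -0.237, 0.202], [0.513, -0.229, 0.196], [0.51, -0.223, 0.184], [0.509, -0.22, 0.173], [0.511, -0.232, 0.164], [0.513, -0.225, 0.157], [0.511, -0.219, 0.145], [0.512, -0.221, 0.132], [0.512, -0.207, 0.126], [0.517, -0.193, 0.121], [0.518, -0.198, 0.109], [0.526, -0.195, 0.109], [0.527, -0.193, 0.1], [0.557, -0.038, 0.117], [0.516, -0.194, 0.071], [0.554, -0.044, 0.094], [0.567, -0.045, 0.096], [0.569, -0.046, 0.085]]
[[ 0.952  0.306  0.   ]
 [ 0.306 -0.952  0.   ]
 [ 0.    -0.    -1.   ]] cam in tool [0.07990459 0.00012829 0.03041647] [[-0.     0.95   0.313]
 [ 1.     0.    -0.   ]
 [-0.001  0.313 -0.95 ]] 285.51238089370463
```

Request:
step_arm(
  series=[
    {"offset": [0.6, 0.7, 0.8], "delta_rot": [0, 0, 0.4]},
    {"offset": [0.73, 0.93, 0.8], "delta_rot": [0, 0, 0.7]},
    {"offset": [0.73, 0.93, 0.8], "delta_rot": [0, 0, 0.7]},
    {"offset": [0.73, 0.93, 0.8], "delta_rot": [0, 0, 0.7]},
    {"offset": [0.73, 0.93, 0], "delta_rot": [0, 0, 0.7]},
    {"offset": [0.73, 0.93, 0], "delta_rot": [0, 0, 0.7]},
    {"offset": [0.73, 0.93, 0], "delta_rot": [0, 0, 0.7]},
    {"offset": [0.73, 0.93, 0], "delta_rot": [0, 0, 0.7]},
    {"offset": [0.73, 0.93, 0], "delta_rot": [0, 0, 0.7]},
    {"offset": [0.73, 0.93, 0], "delta_rot": [0, 0, 0.7]},
    {"offset": [0.73, 0.93, 0], "delta_rot": [0, 0, 0.7]},
    {"offset": [0.73, 0.93, 0], "delta_rot": [0, 0, 0.7]},
  ],
)

```text
time: 2.1
eef_pos: [0.4337, -0.2202, 0.499]
eef_rot: [2.658, 1.674, 0.0]
force: [0.7, -0.3, -0.2]
grip_width: 1.001
grip_force: 0.0
```

Request:
step_arm(
  series=[
    {"offset": [0.73, 0.93, 0], "delta_rot": [0, 0, 0.7]},
    {"offset": [0.73, 0.93, 0], "delta_rot": [0, 0, 0.7]},
    {"offset": [0.73, 0.93, 0], "delta_rot": [0, 0, 0.7]},
    {"offset": [0.73, 0.93, 0], "delta_rot": [0, 0, 0.2]},
    {"offset": [0.73, 0.93, 0], "delta_rot": [0, 0, 0]},
    {"offset": [0.73, 0.9, 0], "delta_rot": [0, 0, 0]},
    {"offset": [0, 0, 0], "delta_rot": [0, 0, 0]},
    {"offset": [0, 0, 0], "delta_rot": [0, 0, 0]},
  ],
)

```text
time: 2.77
eef_pos: [0.5649, -0.054, 0.4984]
eef_rot: [-2.449, -1.968, 0.001]
force: [0.3, -1.0, 0.2]
grip_width: 1.0
grip_force: 0.0
```

```bash
python3 - <<'E'
from h import *
s=robot.read_state();print(s["time"],s["eef_pos"],s["eef_rot"],s["q"].round(2))
im,W=cloud("wrist");cv2.imwrite("pics/w1.png",im);np.save("w1.npy",W)
for o in["keeper_grip","catch_roller","carrier"]: print(o,robot.spot_in(o,"wrist")[:2])
E
```

```text
2.7667 [ 0.56492302 -0.0539786   0.49836618] [-2.44859797e+00 -1.96751320e+00  9.70378649e-04] [-0.31  0.09  1.48 -0.    1.56 -0.09]
keeper_grip [{'xyz': [0.51, -0.2208, 0.1707], 'score': 0.93}, {'xyz': [0.5282, -0.1282, 0.006], 'score': 0.28}]
catch_roller [{'xyz': [0.5662, -0.0327, 0.1161], 'score': 0.61}]
carrier [{'xyz': [0.5283, -0.1314, 0.0075], 'score': 0.8}]
```

View pics/w1.png

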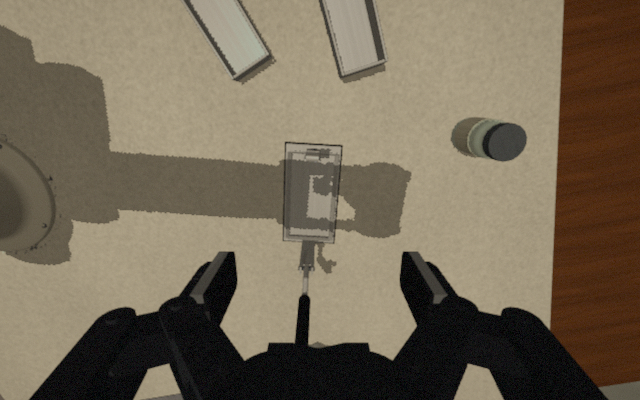

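The wrist view shows the empty carrier, with corners at about (285,143) and (336,243), and the bar leaning out towards (303,320). Next I'll fit its pose.

```bash
python3 - <<'E'
from h import *
W=np.load("w1.npy"); im=cv2.imread("pics/w1.png")
print("tbl",np.nanmedian(W[200:230,400:500,2]),np.nanstd(W[280:300,470:520,2]))
for lo,hi in((.0035,.013),(.011,.03),(.013,.03)): print(lo,rect(W,(.535,-.13),lo,hi,.1))
T=np.load("top0.npy"); print("top",rect(T,(.535,-.13),.008,.03,.1)); S=np.load("scene0.npy"); print("sc",rect(S,(.535,-.13),.008,.03,.1))
print("lid",rect(T,(.549,.378),.008,.03,.085),rect(S,(.549,.378),.008,.03,.085))
# rim density profile in principal frame
for name,D in(("w",W),("t",T),("s",S)):
    m=(D[...,2]>.006)&(D[...,2]<.03)&(np.hypot(D[...,0]-.535,D[...,1]+.13)<.1)
    p=D[m]; best=min((np.subtract(*np.percentile((p[:,:2]@np.array([-np.sin(a),np.cos(a)])),[97,3])),a) for a in np.radians(np.arange(60,90,.5)))
    a=best[1];u=p[:,:2]@[np.cos(a),np.sin(a)];v=p[:,:2]@[-np.sin(a),np.cos(a)]
    uc=np.percentile(u,[1,99]);vc=np.percentile(v,[1,99]);c=uc.mean()*np.array([np.cos(a),np.sin(a)])+vc.mean()*np.array([-np.sin(a),np.cos(a)])
    print(name,len(p),np.degrees(a),c.round(4),np.diff(uc),np.diff(vc))
E
```

```text
tbl 0.000581315267412924 0.0008068176568543143
0.0035 (4073, [536.9, -120.7, 176.6, 93.6, 74.0], 'zmed', [4.6, 6.3, 7.9])
0.011 (982, [537.5, -118.7, 161.0, 82.6, 74.0], 'zmed', [12.8, 16.6, 19.8])
0.013 (920, [537.5, -118.7, 161.0, 82.6, 74.0], 'zmed', [13.6, 16.8, 19.9])
top (375, [538.5, -121.5, 178.9, 171.7, -20.6], 'zmed', [8.2, 11.2, 20.2])
sc (559, [539.6, -118.0, 171.1, 89.3, 74.5], 'zmed', [8.2, 10.5, 20.7])
lid (582, [553.5, 379.8, 160.8, 115.5, 56.2], 'zmed', [9.2, 14.4, 20.5]) (771, [546.0, 381.3, 141.4, 71.0, 75.9], 'zmed', [12.0, 16.2, 19.5])
w 3442 73.5 [ 0.537  -0.1206] [0.16677581] [0.08641306]
t 564 75.5 [ 0.5396 -0.1257] [0.17067289] [0.14837825]
s 957 73.5 [ 0.5399 -0.1191] [0.16658561] [0.08722629]
```

Request:
step_arm(
  series=[
    {"offset": [0.2, 0.6, -0.2], "delta_rot": [0, 0, 0.3]},
    {"offset": [0.2, 0.9, -0.2], "delta_rot": [0, 0, 0.4]},
    {"offset": [0.2, 0.9, -0.2], "delta_rot": [0, 0, 0.4]},
    {"offset": [0.2, 0.9, -0.2], "delta_rot": [0, 0, 0.4]},
    {"offset": [0.2, 0.9, -0.2], "delta_rot": [0, 0, 0.4]},
    {"offset": [0.2, 0.9, -0.2], "delta_rot": [0, 0, 0.4]},
    {"offset": [0.2, 0.9, -0.2], "delta_rot": [0, 0, 0.4]},
    {"offset": [0.2, 0.9, -0.2], "delta_rot": [0, 0, 0.4]},
    {"offset": [0.2, 0.9, -0.2], "delta_rot": [0, 0, 0]},
    {"offset": [0.2, 0.6, -0.2], "delta_rot": [0, 0, 0]},
    {"offset": [0, 0, 0], "delta_rot": [0, 0, 0]},
    {"offset": [0, 0, 0], "delta_rot": [0, 0, 0]},
  ],
)

```text
time: 3.97
eef_pos: [0.6243, 0.1962, 0.4383]
eef_rot: [-2.119, -2.319, 0.002]
force: [-0.3, 0.1, 0.1]
grip_width: 0.998
grip_force: 0.0
```

```bash
python3 - <<'E'
from h import *
s=robot.read_state();print(s["time"],s["eef_pos"],2*np.degrees(np.arctan2(s["eef_rot"][1],s["eef_rot"][0])))
im,W=cloud("wrist");cv2.imwrite("pics/w2.png",im);np.save("w2.npy",W)
for n,c,lo,hi in(("deep",(.647,.123),.04,.06),("sh",(.4785,.1565),.024,.045),("lid",(.546,.381),.008,.025)): print(n,rect(W,c,lo,hi,.09))
E
```

```text
3.9667 [0.62432302 0.19623443 0.43825495] -264.8431370837482
deep (1164, [646.5, 123.2, 140.0, 64.5, -85.1], 'zmed', [41.4, 52.0, 53.7])
sh (1484, [478.2, 156.8, 140.0, 65.3, -71.4], 'zmed', [25.1, 33.2, 35.3])
lid (3797, [540.2, 354.3, 88.0, 66.4, 76.6], 'zmed', [14.0, 15.9, 17.5])
```

View pics/w2.png

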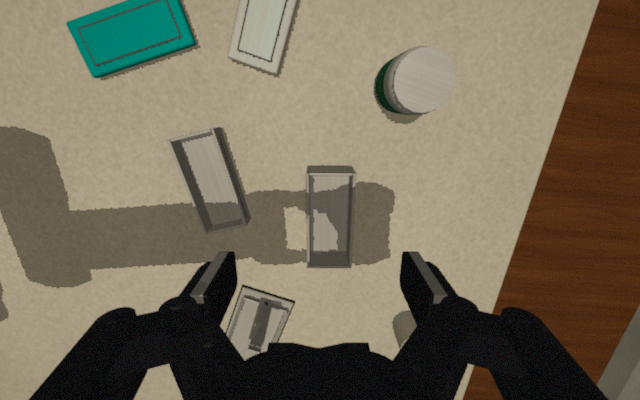

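Request:
step_arm(
  series=[
    {"offset": [0.25, -0.81, -0.9], "delta_rot": [0, 0, 0]},
    {"offset": [0.25, -0.81, -1], "delta_rot": [0, 0, 0]},
    {"offset": [0.24, -0.81, -1], "delta_rot": [0, 0, 0]},
    {"offset": [0, 0, -1], "delta_rot": [0, 0, 0]},
    {"offset": [0, 0, -1], "delta_rot": [0, 0, 0]},
    {"offset": [0, 0, -1], "delta_rot": [0, 0, 0]},
    {"offset": [0, 0, -0.8], "delta_rot": [0, 0, 0]},
    {"offset": [0, 0, -0.7], "delta_rot": [0, 0, 0]},
    {"offset": [0, 0, -0.5], "delta_rot": [0, 0, 0]},
    {"offset": [0, 0, -0.44], "delta_rot": [0, 0, 0]},
    {"offset": [0, 0, 0], "delta_rot": [0, 0, 0]},
    {"offset": [0, 0, 0], "delta_rot": [0, 0, 0]},
  ],
)

```text
time: 5.02
eef_pos: [0.6467, 0.1233, 0.1888]
eef_rot: [2.12, 2.318, -0.0]
force: [1.0, -0.0, -0.5]
grip_width: 1.001
grip_force: 0.0
```

Request:
step_arm(
  series=[
    {"offset": [0, 0, 0], "delta_rot": [0, 0, 0]},
    {"offset": [0, 0, 0], "delta_rot": [0, 0, 0]},
    {"offset": [0, 0, 0], "delta_rot": [0, 0, 0]},
    {"offset": [0, 0, 0], "delta_rot": [0, 0, 0]},
    {"offset": [0, 0, 0], "delta_rot": [0, 0, 0]},
    {"offset": [0, 0, 0], "delta_rot": [0, 0, 0]},
    {"offset": [0, 0, 0], "delta_rot": [0, 0, 0]},
    {"offset": [0, 0, 0], "delta_rot": [0, 0, 0]},
  ],
  jaw=0,
  force=40,
)

```text
time: 5.68
eef_pos: [0.6475, 0.1238, 0.1907]
eef_rot: [2.117, 2.317, 0.003]
force: [0.3, -1.3, 7.6]
grip_width: 0.74
grip_force: 46.7
```

Request:
step_arm(
  series=[
    {"offset": [0, 0, 0.4], "delta_rot": [0, 0, 0]},
    {"offset": [0, 0, 0.8], "delta_rot": [0, 0, 0]},
    {"offset": [0, 0, 1], "delta_rot": [0, 0, 0]},
    {"offset": [0, 0, 1], "delta_rot": [0, 0, 0]},
    {"offset": [-0.25, -0.5, 1], "delta_rot": [0, 0, -0.2]},
    {"offset": [-0.4, -0.9, 0.8], "delta_rot": [0, 0, -0.4]},
    {"offset": [-0.4, -0.9, 0], "delta_rot": [0, 0, -0.4]},
    {"offset": [-0.4, -0.9, 0], "delta_rot": [0, 0, -0.4]},
    {"offset": [-0.4, -0.9, 0], "delta_rot": [0, 0, -0.4]},
    {"offset": [-0.4, -0.9, 0], "delta_rot": [0, 0, -0.4]},
    {"offset": [-0.4, -0.9, 0], "delta_rot": [0, 0, -0.4]},
    {"offset": [-0.4, -0.9, 0], "delta_rot": [0, 0, -0.4]},
  ],
)

```text
time: 6.68
eef_pos: [0.5539, -0.0811, 0.3387]
eef_rot: [-2.443, -1.974, 0.0]
force: [-0.1, -0.5, -1.7]
grip_width: 0.742
grip_force: 45.8
```

Request:
step_arm(
  series=[
    {"offset": [-0.4, -0.9, 0], "delta_rot": [0, 0, -0.4]},
    {"offset": [-0.2, -0.4, 0], "delta_rot": [0, 0, -0.3]},
    {"offset": [0, 0, 0], "delta_rot": [0, 0, 0]},
    {"offset": [0, 0, 0], "delta_rot": [0, 0, 0]},
  ],
)

```text
time: 7.02
eef_pos: [0.5368, -0.1193, 0.3387]
eef_rot: [-2.51, -1.888, -0.001]
force: [0.9, -0.3, -2.1]
grip_width: 0.741
grip_force: 45.7
```

```bash
python3 - <<'E'
from h import *
s=robot.read_state();print(s["time"],s["eef_pos"],2*np.degrees(np.arctan2(s["eef_rot"][1],s["eef_rot"][0])),s["force"],s["grip_width"])
im,W=cloud("wrist");cv2.imwrite("pics/w3.png",im);np.save("w3.npy",W)
z0=s["eef_pos"][2]-.1907
m=(W[...,2]>.1)&(W[...,2]<.3)&(np.hypot(W[...,0]-.537,W[...,1]+.12)<.09)
print(np.percentile(W[m][:,2],[5,25,50,75,95]),rect(W,(.537,-.12),z0+.046,z0+.06,.085))
E
```

```text
7.0167 [ 0.53680758 -0.11926783  0.33871442] -286.0985776705862 [ 0.85359416 -0.33814902 -2.14350011] 0.7412837727605641
[0.15569585 0.15722563 0.21190594 0.24406512 0.25632691] (8197, [541.1, -103.8, 109.2, 90.8, 73.2], 'zmed', [195.4, 199.9, 204.2])
```

View pics/w3.png

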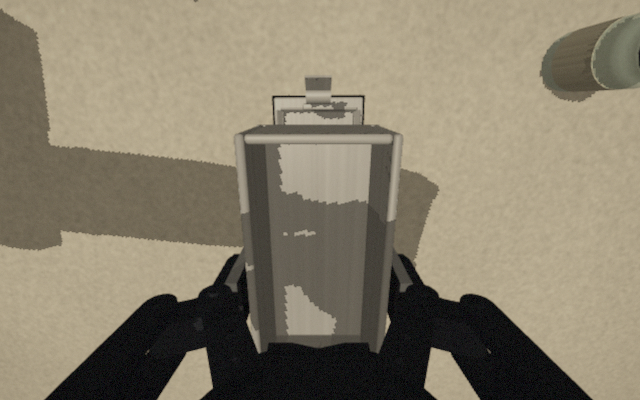

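The box is held level, its far rim at row ~137. The catch strap shows at (318,90), centred on the box. I'll compare the two along the carrier axis.

```bash
python3 - <<'E'
from h import *
s=robot.read_state();W=np.load("w3.npy");a=np.radians(74);e=np.array([np.cos(a),np.sin(a)]);n=np.array([-e[1],e[0]])
D=W[...,:2]-s["eef_pos"][:2];u=D@e;v=D@n;z=W[...,2]
r=(z>.185)&(z<.215)&(u>.05)&(u<.09)
print("box end u",np.percentile(u[r],[50,95,99.5]),"top z",np.percentile(z[r],[50,90]))
r2=(z>.185)&(z<.215)&(u>.0)&(u<.06)&(abs(v)<.045); print("v range",np.percentile(v[r2],[.5,99.5]))
for lo,hi in((.075,.1),(.1,.135),(.013,.025)):
    q=(z>lo)&(z<hi)&(u>.05)&(u<.12)&(abs(v)<.05); print(lo,q.sum(),"u",np.percentile(u[q],[1,50,99]),"v",np.percentile(v[q],[1,50,99]))
print("row cols", [ (vv,np.round(u[vv,318]*1000,1),np.round(z[vv,318]*1000,1)) for vv in range(72,140,4)])
E
```

```text
box end u [0.06660293 0.06951859 0.06961771] top z [0.19969393 0.20081568]
v range [-0.04428851  0.04451225]
0.075 180 u [0.07657755 0.07796269 0.07996849] v [-0.01020696  0.00041189  0.01106832]
0.1 716 u [0.0805947  0.08888918 0.09559507] v [-0.00739246  0.00042314  0.00807337]
0.013 481 u [0.06104933 0.07332475 0.07621002] v [-0.04077249  0.00035414  0.0406103 ]
row cols [(72, np.float64(109.1), np.float64(-0.0)), (76, np.float64(95.0), np.float64(127.1)), (80, np.float64(93.1), np.float64(123.9)), (84, np.float64(91.0), np.float64(121.2)), (88, np.float64(88.8), np.float64(118.7)), (92, np.float64(86.6), np.float64(114.4)), (96, np.float64(84.2), np.float64(116.0)), (100, np.float64(81.8), np.float64(114.4)), (104, np.float64(79.3), np.float64(98.0)), (108, np.float64(76.6), np.float64(95.0)), (112, np.float64(71.2), np.float64(5.4)), (116, np.float64(67.3), np.float64(6.6)), (120, np.float64(63.3), np.float64(5.7)), (124, np.float64(69.5), np.float64(153.9)), (128, np.float64(69.6), np.float64(178.9)), (132, np.float64(69.5), np.float64(196.3)), (136, np.float64(68.4), np.float64(199.8))]
```

Request:
step_arm(
  series=[
    {"offset": [0, 0, -0.7], "delta_rot": [0, 0, 0]},
    {"offset": [0, 0, -0.9], "delta_rot": [0, 0, 0]},
    {"offset": [0, 0, -0.9], "delta_rot": [0, 0, 0]},
    {"offset": [0, 0, -0.7], "delta_rot": [0, 0, 0]},
    {"offset": [0, 0, -0.5], "delta_rot": [0, 0, 0]},
    {"offset": [0, 0, -0.3], "delta_rot": [0, 0, 0]},
    {"offset": [0, 0, -0.2], "delta_rot": [0, 0, 0]},
    {"offset": [0, 0, -0.15], "delta_rot": [0, 0, 0]},
    {"offset": [0, 0, -0.15], "delta_rot": [0, 0, 0]},
    {"offset": [0, 0, -0.15], "delta_rot": [0, 0, 0]},
    {"offset": [0, 0, -0.07], "delta_rot": [0, 0, 0]},
    {"offset": [0, 0, 0], "delta_rot": [0, 0, 0]},
  ],
)

```text
time: 8.07
eef_pos: [0.5371, -0.1193, 0.197]
eef_rot: [2.51, 1.89, 0.0]
force: [0.1, -0.6, -3.6]
grip_width: 0.746
grip_force: 45.7
```

Request:
step_arm(
  series=[
    {"offset": [0, 0, -0.04], "delta_rot": [0, 0, 0]},
    {"offset": [0, 0, -0.04], "delta_rot": [0, 0, 0]},
    {"offset": [0, 0, 0], "delta_rot": [0, 0, 0]},
    {"offset": [0, 0, 0], "delta_rot": [0, 0, 0]},
  ],
)

```text
time: 8.4
eef_pos: [0.5375, -0.1194, 0.1967]
eef_rot: [2.509, 1.89, -0.0]
force: [-6.6, 2.9, 11.6]
grip_width: 0.739
grip_force: 47.4
```

Request:
step_arm(
  series=[
    {"offset": [0, 0, 0.05], "delta_rot": [0, 0, 0]},
    {"offset": [0, 0, 0], "delta_rot": [0, 0, 0]},
    {"offset": [0, 0, 0], "delta_rot": [0, 0, 0]},
    {"offset": [0, 0, 0], "delta_rot": [0, 0, 0]},
    {"offset": [0, 0, 0.5], "delta_rot": [0, 0, 0]},
    {"offset": [0, 0, 1], "delta_rot": [0, 0, 0]},
    {"offset": [0, 0, 1], "delta_rot": [0, 0, 0]},
    {"offset": [0, 0, 1], "delta_rot": [0, 0, 0]},
    {"offset": [0, 0, 1], "delta_rot": [0, 0, 0]},
    {"offset": [0, 0, 1], "delta_rot": [0, 0, 0]},
    {"offset": [0, 0, 0], "delta_rot": [0, 0, 0]},
  ],
  jaw=1,
)

```text
time: 9.32
eef_pos: [0.5388, -0.12, 0.3683]
eef_rot: [2.501, 1.883, 0.009]
force: [0.8, 0.1, 1.8]
grip_width: 0.999
grip_force: 0.0
```

```bash
python3 - <<'E'
from h import *
s=robot.read_state();print(s["time"],s["eef_pos"],360+2*np.degrees(np.arctan2(s["eef_rot"][1],s["eef_rot"][0])),s["force"],s["grip_width"])
im,W=cloud("wrist");np.save("w4.npy",W)
a=np.radians(74);e=np.array([np.cos(a),np.sin(a)]);n=np.array([-e[1],e[0]])
D=W[...,:2]-np.array([.537,-.119]);u=D@e;v=D@n;z=W[...,2]
r=(z>.045)&(z<.075)&(abs(u)<.072)&(abs(v)<.04)
print(r.sum(),"rim z",np.percentile(z[r],[5,50,95]))
for k in(-.03,-.01,.01,.03,.05,.064): 
  q=r&(abs(u-k)<.006);print(k,"v",np.percentile(v[q],[1,99]).round(4) if q.sum()>5 else q.sum(), np.median(z[q&(v<-.026)]),np.median(z[q&(v>.026)]))
print("u end",np.percentile(u[r],[1,99.5]))
print(rect(W,(.537,-.119),.05,.07,.085))
E
```

```text
9.3167 [ 0.53880619 -0.11996273  0.36832391] 433.9621043568912 [0.79710922 0.05404322 1.76850093] 0.9992696364928513
1849 rim z [0.04651896 0.05459612 0.05599414]
-0.03 v [-0.0299  0.0331] 0.05441475963317438 0.05488905111537867
-0.01 v [-0.0304  0.0327] 0.054645585710939526 0.054566632283478966
0.01 v [-0.0306  0.033 ] 0.05447129714745966 0.05480792757313113
0.03 v [-0.0303  0.0333] 0.05451083946775315 0.05437682885560105
0.05 v [-0.0307  0.0332] 0.054570710193705685 0.05461854840371266
0.064 v [-0.0301  0.0326] 0.05502217841504983 0.05482436298531784
u end [-0.06934514  0.06963306]
(1780, [534.4, -123.2, 147.7, 64.2, 74.0], 'zmed', [51.8, 54.8, 60.6])
```

```bash
python3 - <<'E'
from h import *
s=robot.read_state();print(s["time"],s["eef_pos"],s["eef_rot"])
im,W=cloud("wrist");np.save("w4.npy",W)
a=np.radians(74);e=np.array([np.cos(a),np.sin(a)]);n=np.array([-e[1],e[0]])
D=W[...,:2]-np.array([.537,-.119]);u=D@e;v=D@n;z=W[...,2]
r=(z>.045)&(z<.075)&(abs(u)<.072)&(abs(v)<.04)
print(r.sum(),"rim z",np.percentile(z[r],[5,50,95]),"u",np.percentile(u[r],[1,99.5]),"v",np.percentile(v[r],[1,99]))
for k in((0,-.08),(0,.08),(.12,.0)):
  q=(np.hypot(u-k[0],v-k[1])<.015); print("table",k,np.nanmedian(z[q]))
q=(abs(u-.073)<.012)&(z<.04)&(abs(v)<.045)&(z>.003);print("end pocket z",np.histogram(z[q],np.arange(.002,.03,.002)))
q=(abs(u)<.05)&(abs(v)<.02);print("floor",np.median(z[q]))
T=robot.snapshot("top");T=cloud("top")[1];print("top",rect(T,(.537,-.119),.045,.075,.085))
S=cloud("scene")[1];print("scene",rect(S,(.537,-.119),.045,.075,.085))
E
```

```text
9.3667 [ 0.53817304 -0.11973826  0.36516202] [2.50387747 1.88535247 0.00605111]
1938 rim z [0.04706133 0.05495029 0.05646499] u [-0.06914369  0.06951334] v [-0.03012658  0.03341461]
table (0, -0.08) 0.25945946241505435
table (0, 0.08) 0.25798768671524164
table (0.12, 0.0) -0.0023311133549066
end pocket z (array([327, 200,   0,   2, 127, 143, 171,  24,   1,   1,   0,   3,   5]), array([0.002, 0.004, 0.006, 0.008, 0.01 , 0.012, 0.014, 0.016, 0.018,
       0.02 , 0.022, 0.024, 0.026, 0.028]))
floor 0.2714265865299803
top (79, [534.6, -118.5, 163.1, 63.7, 69.7], 'zmed', [47.1, 56.2, 69.1])
scene (408, [538.0, -117.6, 165.5, 69.1, 73.9], 'zmed', [46.7, 55.5, 65.2])
```

Request:
step_arm(
  series=[
    {"offset": [-0.1, 0.5, 0], "delta_rot": [0, 0, 0.4]},
    {"offset": [-0.2, 0.95, 0], "delta_rot": [0, 0, 0.6]},
    {"offset": [-0.2, 0.95, 0], "delta_rot": [0, 0, 0.6]},
    {"offset": [-0.2, 0.95, 0], "delta_rot": [0, 0, 0.6]},
    {"offset": [-0.2, 0.95, 0], "delta_rot": [0, 0, 0.6]},
    {"offset": [-0.2, 0.95, 0], "delta_rot": [0, 0, 0.6]},
    {"offset": [-0.2, 0.95, -0.6], "delta_rot": [0, 0, 0.6]},
    {"offset": [-0.2, 0.95, -0.8], "delta_rot": [0, 0, 0.6]},
    {"offset": [-0.2, 0.95, -0.8], "delta_rot": [0, 0, 0.6]},
    {"offset": [-0.2, 0.9, -0.8], "delta_rot": [0, 0, 0.6]},
    {"offset": [-0.08, 0.2, -0.4], "delta_rot": [0, 0, 0.24]},
    {"offset": [0, 0, 0], "delta_rot": [0, 0, 0]},
  ],
)

```text
time: 10.57
eef_pos: [0.4742, 0.1588, 0.2544]
eef_rot: [-1.823, -2.549, 0.009]
force: [-0.3, -0.1, -0.4]
grip_width: 1.0
grip_force: 0.0
```

```bash
python3 - <<'E'
from h import *
im,W=cloud("wrist")
s=robot.read_state();print(s["time"],s["eef_pos"],s["eef_rot"],(2*np.degrees(np.arctan2(s["eef_rot"][1],s["eef_rot"][0])))%360)
print(rect(W,(.478,.157),.024,.045,.085))
E
```

```text
10.6167 [0.4757248  0.15779055 0.25659366] [-1.82814295 -2.54936638  0.00602784] 108.71161356579563
(4211, [479.3, 156.0, 140.1, 64.2, -71.7], 'zmed', [25.9, 35.7, 37.2])
```

Request:
step_arm(
  series=[
    {"offset": [0, 0, -0.3], "delta_rot": [0, 0, 0]},
    {"offset": [0, 0, -0.6], "delta_rot": [0, 0, 0]},
    {"offset": [0, 0, -0.6], "delta_rot": [0, 0, 0]},
    {"offset": [0, 0, -0.5], "delta_rot": [0, 0, 0]},
    {"offset": [0, 0, -0.4], "delta_rot": [0, 0, 0]},
    {"offset": [0, 0, -0.2], "delta_rot": [0, 0, 0]},
    {"offset": [0, 0, 0], "delta_rot": [0, 0, 0]},
    {"offset": [0, 0, 0], "delta_rot": [0, 0, 0]},
  ],
)

```text
time: 11.28
eef_pos: [0.4781, 0.1565, 0.1815]
eef_rot: [1.835, 2.55, 0.001]
force: [-0.4, 0.2, -0.2]
grip_width: 1.004
grip_force: 0.0
```

Request:
step_arm(
  series=[
    {"offset": [0, 0, 0], "delta_rot": [0, 0, 0]},
    {"offset": [0, 0, 0], "delta_rot": [0, 0, 0]},
    {"offset": [0, 0, 0], "delta_rot": [0, 0, 0]},
    {"offset": [0, 0, 0], "delta_rot": [0, 0, 0]},
    {"offset": [0, 0, 0], "delta_rot": [0, 0, 0]},
    {"offset": [0, 0, 0], "delta_rot": [0, 0, 0]},
    {"offset": [0, 0, 0], "delta_rot": [0, 0, 0]},
    {"offset": [0, 0, 0], "delta_rot": [0, 0, 0]},
  ],
  jaw=0,
  force=40,
)

```text
time: 11.95
eef_pos: [0.4784, 0.1569, 0.1823]
eef_rot: [1.833, 2.549, 0.002]
force: [-1.1, -1.6, 6.3]
grip_width: 0.736
grip_force: 45.7
```

Request:
step_arm(
  series=[
    {"offset": [0, 0, 0.4], "delta_rot": [0, 0, 0]},
    {"offset": [0, 0, 0.9], "delta_rot": [0, 0, 0]},
    {"offset": [0, 0, 1], "delta_rot": [0, 0, 0]},
    {"offset": [0.1, -0.5, 1], "delta_rot": [0, 0, -0.4]},
    {"offset": [0.2, -0.9, 1], "delta_rot": [0, 0, -0.6]},
    {"offset": [0.2, -0.9, 0.8], "delta_rot": [0, 0, -0.6]},
    {"offset": [0.2, -0.9, 0], "delta_rot": [0, 0, -0.6]},
    {"offset": [0.2, -0.9, 0], "delta_rot": [0, 0, -0.6]},
    {"offset": [0.2, -0.9, 0], "delta_rot": [0, 0, -0.6]},
    {"offset": [0.2, -0.9, 0], "delta_rot": [0, 0, -0.6]},
    {"offset": [0.2, -0.9, 0], "delta_rot": [0, 0, -0.6]},
    {"offset": [0.2, -0.9, 0], "delta_rot": [0, 0, -0.6]},
  ],
)

```text
time: 12.95
eef_pos: [0.5284, -0.0753, 0.3344]
eef_rot: [-2.431, -1.99, 0.0]
force: [-0.1, -0.3, -1.1]
grip_width: 0.743
grip_force: 45.1
```

Request:
step_arm(
  series=[
    {"offset": [0.2, -0.9, 0], "delta_rot": [0, 0, -0.6]},
    {"offset": [0.07, -0.6, 0], "delta_rot": [0, 0, -0.23]},
    {"offset": [0, 0, 0], "delta_rot": [0, 0, 0]},
    {"offset": [0, 0, 0], "delta_rot": [0, 0, 0]},
    {"offset": [0, 0, 0], "delta_rot": [0, 0, 0]},
  ],
)

```text
time: 13.37
eef_pos: [0.5364, -0.1185, 0.334]
eef_rot: [-2.507, -1.891, 0.0]
force: [-0.4, 0.1, -1.9]
grip_width: 0.738
grip_force: 45.1
```

```bash
cat >> h.py <<'E'
def rel(W,zb):
    s=robot.read_state();print(s["time"],s["eef_pos"].round(4),"phi",(2*np.degrees(np.arctan2(s["eef_rot"][1],s["eef_rot"][0])))%360,s["force"].round(1))
    a=np.radians(74);e=np.array([np.cos(a),np.sin(a)]);n=np.array([-e[1],e[0]])
    D=W[...,:2]-s["eef_pos"][:2];u=D@e;v=D@n;z=W[...,2]
    r=(z>zb-.01)&(z<zb+.01)&(u>.045)&(u<.09)&(abs(v)<.045)
    print("held end u",np.percentile(u[r],99.5),"v",np.percentile(v[r],[1,99]),"z",np.percentile(z[r],90))
    for lo,hi in((.075,.1),(.1,.135),(.01,.022)):
        q=(z>lo)&(z<hi)&(u>.07)&(u<.12)&(abs(v)<.05)
        if q.sum()>5: print(lo,q.sum(),"u",np.percentile(u[q],[1,50,99]),"v",np.percentile(v[q],[1,50,99]))
E
python3 - <<'E'
from h import *
im,W=cloud("wrist");rel(W,robot.read_state()["eef_pos"][2]-.1823+.034)
E
```

```text
13.4167 [ 0.5364 -0.1182  0.334 ] phi 74.08110750419843 [-0.7  0.4 -2.3]
held end u 0.07049598604941153 v [-0.03094319  0.03192686] z 0.18654774460082507
0.075 186 u [0.07593458 0.07761721 0.07927365] v [-0.01106961 -0.00065063  0.00975623]
0.1 762 u [0.07994015 0.08856312 0.09518343] v [-0.00811504 -0.00044424  0.00751635]
0.01 307 u [0.07056743 0.07340209 0.0753114 ] v [-0.04122076  0.00265685  0.04001973]
```

Request:
step_arm(
  series=[
    {"offset": [0.03, -0.04, -0.5], "delta_rot": [0, 0, 0]},
    {"offset": [0, 0, -0.7], "delta_rot": [0, 0, 0]},
    {"offset": [0, 0, -0.6], "delta_rot": [0, 0, 0]},
    {"offset": [0, 0, -0.4], "delta_rot": [0, 0, 0]},
    {"offset": [0, 0, -0.3], "delta_rot": [0, 0, 0]},
    {"offset": [0, 0, -0.2], "delta_rot": [0, 0, 0]},
    {"offset": [0, 0, -0.15], "delta_rot": [0, 0, 0]},
    {"offset": [0, 0, -0.15], "delta_rot": [0, 0, 0]},
    {"offset": [0, 0, -0.15], "delta_rot": [0, 0, 0]},
    {"offset": [0, 0, -0.1], "delta_rot": [0, 0, 0]},
    {"offset": [0, 0, -0.04], "delta_rot": [0, 0, 0]},
    {"offset": [0, 0, 0], "delta_rot": [0, 0, 0]},
  ],
)

```text
time: 14.42
eef_pos: [0.5378, -0.1205, 0.2356]
eef_rot: [2.509, 1.891, 0.0]
force: [-0.8, -0.2, -2.6]
grip_width: 0.737
grip_force: 45.1
```

Request:
step_arm(
  series=[
    {"offset": [0, 0, -0.04], "delta_rot": [0, 0, 0]},
    {"offset": [0, 0, 0], "delta_rot": [0, 0, 0]},
    {"offset": [0, 0, 0], "delta_rot": [0, 0, 0]},
  ],
)

```text
time: 14.67
eef_pos: [0.538, -0.1205, 0.2353]
eef_rot: [2.508, 1.891, 0.0]
force: [-3.6, 1.3, 6.0]
grip_width: 0.739
grip_force: 45.9
```

Request:
step_arm(
  series=[
    {"offset": [0, 0, 0.04], "delta_rot": [0, 0, 0]},
    {"offset": [0, 0, 0], "delta_rot": [0, 0, 0]},
    {"offset": [0, 0, 0], "delta_rot": [0, 0, 0]},
    {"offset": [0, 0, 0], "delta_rot": [0, 0, 0]},
    {"offset": [0, 0, 0.4], "delta_rot": [0, 0, 0]},
    {"offset": [0, 0, 0.9], "delta_rot": [0, 0, 0]},
    {"offset": [0, 0, 1], "delta_rot": [0, 0, 0]},
    {"offset": [0, 0, 1], "delta_rot": [0, 0, 0]},
    {"offset": [0, 0, 0.7], "delta_rot": [0, 0, 0]},
    {"offset": [0, 0, 0.5], "delta_rot": [0, 0, 0]},
    {"offset": [0, 0, 0], "delta_rot": [0, 0, 0]},
    {"offset": [0, 0, 0], "delta_rot": [0, 0, 0]},
  ],
  jaw=1,
)

```text
time: 15.67
eef_pos: [0.5378, -0.1205, 0.3715]
eef_rot: [2.507, 1.89, 0.002]
force: [-0.7, -0.3, -1.0]
grip_width: 0.998
grip_force: 0.0
```

```bash
python3 - <<'E'
from h import *
im,W=cloud("wrist")
rel(W,.087)
s=robot.read_state();a=np.radians(74);e=np.array([np.cos(a),np.sin(a)]);n=np.array([-e[1],e[0]])
D=W[...,:2]-s["eef_pos"][:2];u=D@e;v=D@n;z=W[...,2]
for k in(-.03,-.01,.01,.03,.05):
  q=(abs(u-k)<.006)&(z>.075)&(z<.1);print(k,"v",np.percentile(v[q],[1,99]).round(4), np.median(z[q&(v<-.026)&(v>-.036)]),np.median(z[q&(v>.026)&(v<.036)]))
q=(np.hypot(u-.13,v)<.015);print("table",np.nanmedian(z[q]))
E
```

```text
15.7167 [ 0.5374 -0.1203  0.3699] phi 74.01538848689847 [-0.5  0.2 -0.5]
held end u 0.08050898834969514 v [-0.03105198  0.03227087] z 0.09436572463134245
0.075 200 u [0.07001083 0.07818029 0.08050996] v [-0.02586238  0.00220721  0.02955406]
0.1 544 u [0.08120584 0.09014418 0.09694394] v [-0.00572987  0.00205316  0.00976195]
0.01 320 u [0.07021609 0.07442722 0.07754533] v [-0.03830551 -0.00161883  0.04262966]
-0.03 v [-0.0313  0.0325] 0.08501428742298711 0.08519439078676966
-0.01 v [-0.0308  0.032 ] 0.0850637982226009 0.0852872027541906
0.01 v [-0.031  0.032] 0.0851498124135765 0.08545485555346916
0.03 v [-0.0312  0.0322] 0.08509779216732324 0.08541352289255988
0.05 v [-0.0312  0.0324] 0.085116728899197 0.08517474769598532
table -0.0013433497074276657
```

Request:
step_arm(
  series=[
    {"offset": [0, 0.5, 0], "delta_rot": [0, 0, 0]},
    {"offset": [0, 0.9, 0], "delta_rot": [0, 0, 0]},
    {"offset": [0, 1, 0], "delta_rot": [0, 0, 0]},
    {"offset": [0, 1, 0], "delta_rot": [0, 0, 0.1]},
    {"offset": [0, 1, 0], "delta_rot": [0, 0, 0.1]},
    {"offset": [0, 1, 0], "delta_rot": [0, 0, 0.1]},
    {"offset": [0, 1, 0], "delta_rot": [0, 0, 0.1]},
    {"offset": [0, 1, 0], "delta_rot": [0, 0, 0]},
    {"offset": [0, 1, 0], "delta_rot": [0, 0, 0]},
    {"offset": [0, 1, 0], "delta_rot": [0, 0, 0]},
    {"offset": [0, 1, -0.2], "delta_rot": [0, 0, 0]},
    {"offset": [0, 1, -0.3], "delta_rot": [0, 0, 0]},
  ],
)

```text
time: 16.72
eef_pos: [0.5372, 0.2231, 0.3541]
eef_rot: [-2.47, -1.941, 0.002]
force: [1.0, -0.0, 0.0]
grip_width: 0.998
grip_force: 0.0
```

Request:
step_arm(
  series=[
    {"offset": [0, 1, -0.3], "delta_rot": [0, 0, 0]},
    {"offset": [0, 1, -0.3], "delta_rot": [0, 0, 0]},
    {"offset": [0, 1, -0.3], "delta_rot": [0, 0, 0]},
    {"offset": [0.1, 1, 0], "delta_rot": [0, 0, 0]},
    {"offset": [0, 0.8, 0], "delta_rot": [0, 0, 0]},
    {"offset": [0, 0, 0], "delta_rot": [0, 0, 0]},
    {"offset": [0, 0, 0], "delta_rot": [0, 0, 0]},
    {"offset": [0, 0, 0], "delta_rot": [0, 0, 0]},
  ],
)

```text
time: 17.38
eef_pos: [0.5403, 0.365, 0.3267]
eef_rot: [-2.47, -1.941, 0.005]
force: [0.0, -0.1, 0.7]
grip_width: 0.998
grip_force: 0.0
```

```bash
python3 - <<'E'
from h import *
im,W=cloud("wrist");cv2.imwrite("pics/w5.png",im)
s=robot.read_state();print(s["time"],s["eef_pos"],(2*np.degrees(np.arctan2(s["eef_rot"][1],s["eef_rot"][0])))%360)
m=(W[...,2]<.03);print(rect(W,(.547,.38),.008,.025,.085),rect(W,(.547,.38),.011,.025,.08))
E
```

```text
17.4333 [0.5405228  0.36460726 0.32719656] 76.25981628486363
(9003, [546.3, 381.1, 141.1, 66.1, 76.5], 'zmed', [14.5, 16.1, 17.3]) (9003, [546.3, 381.1, 141.1, 66.1, 76.5], 'zmed', [14.5, 16.1, 17.3])
```

View pics/w5.png

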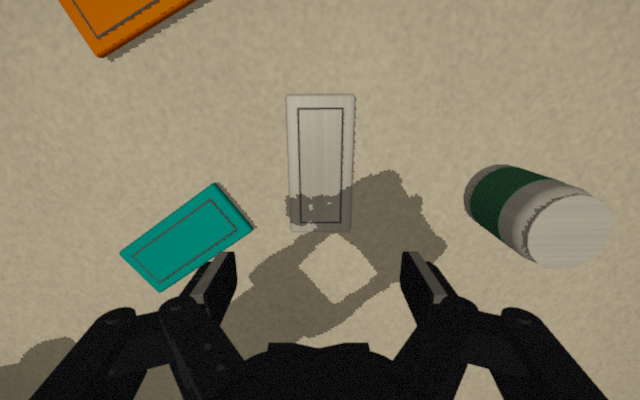

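Request:
step_arm(
  series=[
    {"offset": [0.1, 0.28, -0.6], "delta_rot": [0, 0, 0]},
    {"offset": [0.1, 0.27, -0.9], "delta_rot": [0, 0, 0]},
    {"offset": [0, 0, -0.9], "delta_rot": [0, 0, 0]},
    {"offset": [0, 0, -0.9], "delta_rot": [0, 0, 0]},
    {"offset": [0, 0, -0.6], "delta_rot": [0, 0, 0]},
    {"offset": [0, 0, -0.4], "delta_rot": [0, 0, 0]},
    {"offset": [0, 0, -0.3], "delta_rot": [0, 0, 0]},
    {"offset": [0, 0, -0.2], "delta_rot": [0, 0, 0]},
    {"offset": [0, 0, -0.1], "delta_rot": [0, 0, 0]},
    {"offset": [0, 0, 0], "delta_rot": [0, 0, 0]},
    {"offset": [0, 0, 0], "delta_rot": [0, 0, 0]},
    {"offset": [0, 0, 0], "delta_rot": [0, 0, 0]},
  ],
)

```text
time: 18.43
eef_pos: [0.5472, 0.3824, 0.1827]
eef_rot: [2.47, 1.941, 0.003]
force: [0.5, -0.0, -0.6]
grip_width: 1.002
grip_force: 0.0
```

Request:
step_arm(
  series=[
    {"offset": [-0.03, -0.04, -0.2], "delta_rot": [0, 0, 0]},
    {"offset": [0, 0, -0.15], "delta_rot": [0, 0, 0]},
    {"offset": [0, 0, -0.07], "delta_rot": [0, 0, 0]},
    {"offset": [0, 0, 0], "delta_rot": [0, 0, 0]},
    {"offset": [0, 0, 0], "delta_rot": [0, 0, 0]},
  ],
)

```text
time: 18.85
eef_pos: [0.5456, 0.3808, 0.1683]
eef_rot: [-2.47, -1.941, 0.001]
force: [0.4, 0.1, 0.5]
grip_width: 0.997
grip_force: 0.0
```

Request:
step_arm(
  series=[
    {"offset": [0, 0, 0], "delta_rot": [0, 0, 0]},
    {"offset": [0, 0, 0], "delta_rot": [0, 0, 0]},
    {"offset": [0, 0, 0], "delta_rot": [0, 0, 0]},
    {"offset": [0, 0, 0], "delta_rot": [0, 0, 0]},
    {"offset": [0, 0, 0], "delta_rot": [0, 0, 0]},
    {"offset": [0, 0, 0], "delta_rot": [0, 0, 0]},
    {"offset": [0, 0, 0], "delta_rot": [0, 0, 0]},
  ],
  jaw=0,
  force=40,
)

```text
time: 19.43
eef_pos: [0.546, 0.381, 0.1693]
eef_rot: [2.47, 1.941, 0.002]
force: [0.2, -0.5, 3.8]
grip_width: 0.76
grip_force: 45.9
```

Request:
step_arm(
  series=[
    {"offset": [0, 0, 0.3], "delta_rot": [0, 0, 0]},
    {"offset": [0, 0, 0.7], "delta_rot": [0, 0, 0]},
    {"offset": [0, 0, 0.9], "delta_rot": [0, 0, 0]},
    {"offset": [0, 0, 1], "delta_rot": [0, 0, 0]},
    {"offset": [0, -0.4, 1], "delta_rot": [0, 0, 0]},
    {"offset": [0, -0.8, 0.8], "delta_rot": [0, 0, -0.1]},
    {"offset": [0, -0.9, 0.7], "delta_rot": [0, 0, -0.1]},
    {"offset": [0, -0.9, 0], "delta_rot": [0, 0, -0.1]},
    {"offset": [0, -0.9, 0], "delta_rot": [0, 0, -0.1]},
    {"offset": [-0.1, -0.9, 0], "delta_rot": [0, 0, -0.04]},
    {"offset": [-0.1, -0.9, 0], "delta_rot": [0, 0, 0]},
    {"offset": [-0.08, -0.9, 0], "delta_rot": [0, 0, 0]},
  ],
)

```text
time: 20.43
eef_pos: [0.5365, 0.1816, 0.3304]
eef_rot: [-2.512, -1.886, 0.002]
force: [0.2, -0.2, -1.4]
grip_width: 0.762
grip_force: 45.4
```

Request:
step_arm(
  series=[
    {"offset": [0, -0.9, 0], "delta_rot": [0, 0, 0]},
    {"offset": [0, -0.9, 0], "delta_rot": [0, 0, 0]},
    {"offset": [0, -0.9, 0], "delta_rot": [0, 0, 0]},
    {"offset": [0, -0.9, 0], "delta_rot": [0, 0, 0]},
    {"offset": [0, -0.9, 0], "delta_rot": [0, 0, 0]},
    {"offset": [0, -0.9, 0], "delta_rot": [0, 0, 0]},
    {"offset": [0, -0.9, 0], "delta_rot": [0, 0, 0]},
    {"offset": [0, -0.9, 0], "delta_rot": [0, 0, 0]},
    {"offset": [0, -0.9, 0], "delta_rot": [0, 0, 0]},
    {"offset": [0, -0.9, 0], "delta_rot": [0, 0, 0]},
    {"offset": [0, -0.9, 0], "delta_rot": [0, 0, 0]},
    {"offset": [0, -0.2, 0], "delta_rot": [0, 0, 0]},
  ],
)

```text
time: 21.43
eef_pos: [0.5369, -0.1234, 0.3307]
eef_rot: [2.515, 1.882, -0.002]
force: [-0.2, 0.2, -1.2]
grip_width: 0.761
grip_force: 45.4
```

Request:
step_arm(
  series=[
    {"offset": [0, 0, 0], "delta_rot": [0, 0, 0]},
    {"offset": [0, 0, 0], "delta_rot": [0, 0, 0]},
    {"offset": [0, 0, 0], "delta_rot": [0, 0, 0]},
  ],
)

```text
time: 21.68
eef_pos: [0.5372, -0.119, 0.3305]
eef_rot: [-2.511, -1.886, 0.0]
force: [0.8, 0.8, -0.6]
grip_width: 0.758
grip_force: 45.4
```

```bash
python3 - <<'E'
from h import *
im,W=cloud("wrist");rel(W,robot.read_state()["eef_pos"][2]-.1693+.015)
E
```

```text
21.7333 [ 0.5373 -0.1189  0.3305] phi 73.86711732947992 [ 0.4  0.5 -1.5]
held end u 0.07076801363413548 v [-0.03119902  0.03217209] z 0.17767626615428317
0.075 190 u [0.07595798 0.07761978 0.07925988] v [-0.01043038  0.00045671  0.01070323]
0.1 818 u [0.07990214 0.08844307 0.09535556] v [-0.00747333  0.00043141  0.00833283]
0.01 298 u [0.07057624 0.07342028 0.07541146] v [-3.94130019e-02 -7.00109421e-06  4.11547212e-02]
```

Request:
step_arm(
  series=[
    {"offset": [0.01, -0.04, -0.4], "delta_rot": [0, 0, 0]},
    {"offset": [0, 0, -0.6], "delta_rot": [0, 0, 0]},
    {"offset": [0, 0, -0.5], "delta_rot": [0, 0, 0]},
    {"offset": [0, 0, -0.3], "delta_rot": [0, 0, 0]},
    {"offset": [0, 0, -0.2], "delta_rot": [0, 0, 0]},
    {"offset": [0, 0, -0.15], "delta_rot": [0, 0, 0]},
    {"offset": [0, 0, -0.15], "delta_rot": [0, 0, 0]},
    {"offset": [0, 0, -0.15], "delta_rot": [0, 0, 0]},
    {"offset": [0, 0, -0.1], "delta_rot": [0, 0, 0]},
    {"offset": [0, 0, -0.09], "delta_rot": [0, 0, 0]},
    {"offset": [0, 0, 0], "delta_rot": [0, 0, 0]},
    {"offset": [0, 0, 0], "delta_rot": [0, 0, 0]},
  ],
)

```text
time: 22.73
eef_pos: [0.5377, -0.1214, 0.2518]
eef_rot: [2.512, 1.886, 0.0]
force: [1.0, -0.7, -1.1]
grip_width: 0.76
grip_force: 45.4
```

Request:
step_arm(
  series=[
    {"offset": [0, 0, -0.04], "delta_rot": [0, 0, 0]},
    {"offset": [0, 0, 0], "delta_rot": [0, 0, 0]},
    {"offset": [0, 0, 0], "delta_rot": [0, 0, 0]},
  ],
)

```text
time: 22.98
eef_pos: [0.5379, -0.1214, 0.2512]
eef_rot: [2.512, 1.886, 0.0]
force: [-2.3, 0.7, 4.0]
grip_width: 0.76
grip_force: 46.1
```

Request:
step_arm(
  series=[
    {"offset": [0, 0, 0.03], "delta_rot": [0, 0, 0]},
    {"offset": [0, 0, 0], "delta_rot": [0, 0, 0]},
    {"offset": [0, 0, 0], "delta_rot": [0, 0, 0]},
    {"offset": [0, 0, 0], "delta_rot": [0, 0, 0]},
    {"offset": [0, 0, 0.4], "delta_rot": [0, 0, 0]},
    {"offset": [0, 0, 0.9], "delta_rot": [0, 0, 0]},
    {"offset": [0, 0, 1], "delta_rot": [0, 0, 0]},
    {"offset": [0, 0, 1], "delta_rot": [0, 0, 0]},
    {"offset": [0, 0, 1], "delta_rot": [0, 0, 0]},
    {"offset": [0, 0, 0.7], "delta_rot": [0, 0, 0]},
    {"offset": [0, 0, 0], "delta_rot": [0, 0, 0]},
    {"offset": [0, 0, 0], "delta_rot": [0, 0, 0]},
  ],
  jaw=1,
)

```text
time: 23.98
eef_pos: [0.5379, -0.1214, 0.4035]
eef_rot: [2.51, 1.884, 0.003]
force: [-0.5, 0.1, 1.0]
grip_width: 0.996
grip_force: 0.0
```

```bash
python3 - <<'E'
from h import *
robot.snapshot("wrist")
im,W=cloud("wrist");cv2.imwrite("pics/w6.png",im)
rel(W,.097)
s=robot.read_state();a=np.radians(74);e=np.array([np.cos(a),np.sin(a)]);n=np.array([-e[1],e[0]])
D=W[...,:2]-s["eef_pos"][:2];u=D@e;v=D@n;z=W[...,2]
for k in(-.05,-.03,-.01,.01,.03,.05,.06):
  q=(abs(u-k)<.006)&(z>.085)&(z<.11);print(k,"v",np.percentile(v[q],[1,99]).round(4) if q.sum() else 0, np.median(z[q&(v<-.015)]),np.median(z[q&(v>.015)]))
print("table",np.nanmedian(z[np.hypot(u-.13,v)<.015]))
# bar, from scene+top
for nm in("top","scene"):
    T=cloud(nm)[1];H=np.array([.5374,-.1198])-.079*e
    D=T[...,:2]-H;uu=D@e;vv=D@n;zz=T[...,2]
    m=(zz>.13)&(zz<.3)&(uu<0.02)&(uu>-.15)&(abs(vv)<.03)
    print(nm,m.sum(),"v",np.percentile(vv[m],[2,50,98]))
    for lo in np.arange(.13,.29,.02):
        q=m&(zz>=lo)&(zz<lo+.02)
        if q.sum(): print(round(lo,2),q.sum(),np.percentile(uu[q],[5,50,95]).round(4))
E
```

```text
24.0833 [ 0.5373 -0.1212  0.4004] phi 73.78344198342666 [-1.8  0.4 -1. ]
held end u 0.08149200026102878 v [-0.03193292  0.03212557] z 0.09720920793626034
0.075 291 u [0.07001189 0.07140164 0.08152218] v [-0.02914073  0.00242921  0.03036842]
0.1 418 u [0.08220952 0.09019216 0.09783008] v [-0.00617077  0.00139825  0.00974951]
0.01 261 u [0.07043844 0.07520146 0.07838611] v [-0.03875913 -0.00520641  0.04197458]
-0.05 v [-0.0318  0.0319] 0.0961025165035311 0.09619570449498066
-0.03 v [-0.032   0.0319] 0.09615691539972115 0.09630555054680753
-0.01 v [-0.0324  0.0323] 0.09619685612017514 0.09626781602503048
0.01 v [-0.0318  0.0325] 0.0963561797035361 0.09617544155432403
0.03 v [-0.0321  0.032 ] 0.09618582953350358 0.09637411390357853
0.05 v [-0.0323  0.0321] 0.0961103465112211 0.0962563958970844
0.06 v [-0.032   0.0324] 0.09595738156204672 0.09612763752896936
table -0.000935641966583689
top 49 v [-0.00641275  0.0030159   0.00685846]
0.13 1 [-0.0303 -0.0303 -0.0303]
0.15 3 [-0.0347 -0.0326 -0.0285]
0.17 3 [-0.0337 -0.032  -0.0294]
0.19 8 [-0.0372 -0.032  -0.0283]
0.21 10 [-0.0457 -0.0405 -0.0339]
0.23 10 [-0.0443 -0.0381 -0.0327]
0.25 13 [-0.026  -0.0219 -0.0184]
0.27 1 [-0.0221 -0.0221 -0.0221]
scene 217 v [-0.00870813 -0.00400988  0.00431981]
0.13 26 [-0.031  -0.0229 -0.008 ]
0.15 27 [-0.0351 -0.0266 -0.0229]
0.17 31 [-0.0379 -0.0293 -0.0257]
0.19 29 [-0.0398 -0.0317 -0.028 ]
0.21 39 [-0.0443 -0.036  -0.0303]
0.23 36 [-0.042  -0.032  -0.0152]
0.25 29 [-0.0235 -0.0188 -0.0155]
```

View pics/w6.png

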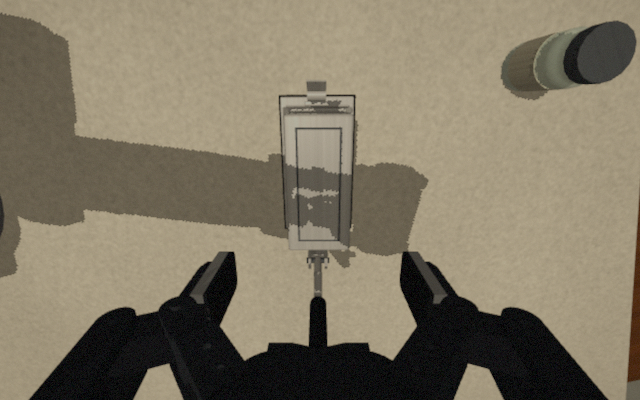

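The lid is level at 97 mm. The bar lies on the axis, at about 1.7 rad. Next I'll shut the fingers and go over and behind the bar.

Request:
step_arm(
  series=[
    {"offset": [0, 0, 0.6], "delta_rot": [0, 0, 0]},
    {"offset": [0, 0, 0.9], "delta_rot": [0, 0, 0]},
    {"offset": [0, 0, 0.9], "delta_rot": [0, 0, 0]},
    {"offset": [-0.15, -0.5, 0], "delta_rot": [0, 0, 0]},
    {"offset": [-0.3, -1, 0], "delta_rot": [0, 0, 0]},
    {"offset": [-0.3, -1, 0], "delta_rot": [0, 0, 0]},
    {"offset": [-0.3, -1, 0], "delta_rot": [0, 0, 0]},
    {"offset": [-0.3, -1, 0], "delta_rot": [0, 0, 0]},
    {"offset": [-0.16, -0.7, 0], "delta_rot": [0, 0, 0]},
    {"offset": [0, 0, 0], "delta_rot": [0, 0, 0]},
    {"offset": [0, 0, 0], "delta_rot": [0, 0, 0]},
    {"offset": [0, 0, 0], "delta_rot": [0, 0, 0]},
  ],
  jaw=0,
)

```text
time: 25.18
eef_pos: [0.4924, -0.2768, 0.4723]
eef_rot: [-2.511, -1.885, -0.0]
force: [-0.6, -0.1, -0.4]
grip_width: 0.005
grip_force: 0.0
```

Request:
step_arm(
  series=[
    {"offset": [0, 0, -0.5], "delta_rot": [0, 0, 0]},
    {"offset": [0, 0, -0.9], "delta_rot": [0, 0, 0]},
    {"offset": [0, 0, -0.9], "delta_rot": [0, 0, 0]},
    {"offset": [0, 0, -0.7], "delta_rot": [0, 0, 0]},
    {"offset": [0, 0, 0], "delta_rot": [0, 0, 0]},
    {"offset": [0, 0, 0], "delta_rot": [0, 0, 0]},
    {"offset": [0, 0, 0], "delta_rot": [0, 0, 0]},
    {"offset": [0.08, 0.29, 0], "delta_rot": [0, 0, 0]},
    {"offset": [0.11, 0.38, 0], "delta_rot": [0, 0, 0]},
    {"offset": [0.11, 0.38, 0], "delta_rot": [0, 0, 0]},
    {"offset": [0.11, 0.38, 0], "delta_rot": [0, 0, 0]},
  ],
)

```text
time: 26.1
eef_pos: [0.5052, -0.2333, 0.3845]
eef_rot: [2.51, 1.885, 0.0]
force: [-0.1, -2.5, 1.9]
grip_width: -0.002
grip_force: 0.9
```

Request:
step_arm(
  series=[
    {"offset": [0.11, 0.4, 0], "delta_rot": [0, 0, 0]},
    {"offset": [0.11, 0.4, 0], "delta_rot": [0, 0, 0]},
    {"offset": [0.11, 0.4, 0], "delta_rot": [0, 0, 0]},
    {"offset": [0.11, 0.4, -0.1], "delta_rot": [0, 0, 0]},
    {"offset": [0.11, 0.4, -0.1], "delta_rot": [0, 0, 0]},
    {"offset": [0.11, 0.4, -0.1], "delta_rot": [0, 0, 0]},
    {"offset": [0.11, 0.4, -0.1], "delta_rot": [0, 0, 0]},
    {"offset": [0, 0, 0], "delta_rot": [0, 0, 0]},
  ],
)

```text
time: 26.77
eef_pos: [0.5279, -0.1479, 0.3697]
eef_rot: [-2.508, -1.887, 0.0]
force: [-0.4, -0.4, 0.6]
grip_width: 0.002
grip_force: 0.0
```

```bash
python3 - <<'E'
from h import *
e=np.array([.2756,.9613]);n=np.array([-e[1],e[0]])
s=robot.read_state();print(s["time"],s["eef_pos"],s["force"],"u",(s["eef_pos"][:2]-[.5374,-.1198])@e+.079,"v",(s["eef_pos"][:2]-[.5374,-.1198])@n)
T,W=cloud("scene");cv2.imwrite("pics/s7.png",cv2.resize(T[120:270,180:360],None,fx=4,fy=4,interpolation=2))
E
```

```text
26.7667 [ 0.52787451 -0.14787725  0.36972537] [-0.3732696  -0.41191824  0.64675119] u 0.049384115797230704 v 0.0014187639555678932
```

View pics/s7.png

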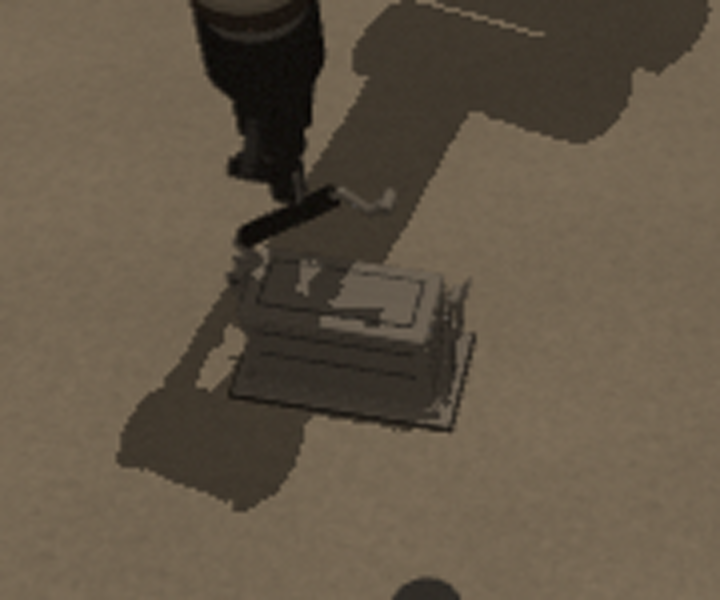

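The bar leans in at about 0.65 rad, with the finger behind its grip at (295,190). Next I'll lift over it and press down from above.

Request:
step_arm(
  series=[
    {"offset": [0, 0, 0.7], "delta_rot": [0, 0, 0]},
    {"offset": [0, 0, 0.8], "delta_rot": [0, 0, 0]},
    {"offset": [0.17, 0.6, 0], "delta_rot": [0, 0, 0]},
    {"offset": [0.17, 0.6, 0], "delta_rot": [0, 0, 0]},
    {"offset": [0, 0, -0.5], "delta_rot": [0, 0, 0]},
    {"offset": [0, 0, -0.5], "delta_rot": [0, 0, 0]},
    {"offset": [0.04, 0.15, -0.4], "delta_rot": [0, 0, 0]},
    {"offset": [0.04, 0.15, -0.4], "delta_rot": [0, 0, 0]},
    {"offset": [0.04, 0.15, -0.4], "delta_rot": [0, 0, 0]},
    {"offset": [0.04, 0.15, -0.3], "delta_rot": [0, 0, 0]},
    {"offset": [0, 0, 0], "delta_rot": [0, 0, 0]},
  ],
)

```text
time: 27.73
eef_pos: [0.5421, -0.0955, 0.3384]
eef_rot: [-2.509, -1.884, 0.004]
force: [-0.8, 0.3, -0.5]
grip_width: 0.001
grip_force: 0.0
```

Request:
step_arm(
  series=[
    {"offset": [0, 0, -0.2], "delta_rot": [0, 0, 0]},
    {"offset": [0, 0, -0.2], "delta_rot": [0, 0, 0]},
    {"offset": [0, 0, -0.15], "delta_rot": [0, 0, 0]},
    {"offset": [0, 0, -0.1], "delta_rot": [0, 0, 0]},
    {"offset": [0, 0, -0.1], "delta_rot": [0, 0, 0]},
    {"offset": [0, 0, 0], "delta_rot": [0, 0, 0]},
  ],
)

```text
time: 28.23
eef_pos: [0.5428, -0.0965, 0.3187]
eef_rot: [2.513, 1.886, 0.0]
force: [0.2, 0.3, 1.2]
grip_width: -0.004
grip_force: 0.1
```

Request:
step_arm(
  series=[
    {"offset": [0, 0, -0.1], "delta_rot": [0, 0, 0]},
    {"offset": [0, 0, -0.1], "delta_rot": [0, 0, 0]},
    {"offset": [0, 0, -0.1], "delta_rot": [0, 0, 0]},
    {"offset": [0, 0, -0.05], "delta_rot": [0, 0, 0]},
    {"offset": [0, 0, 0], "delta_rot": [0, 0, 0]},
    {"offset": [0, 0, 0], "delta_rot": [0, 0, 0]},
  ],
)

```text
time: 28.73
eef_pos: [0.5431, -0.0963, 0.3092]
eef_rot: [2.512, 1.886, 0.002]
force: [-1.3, 2.4, 6.1]
grip_width: -0.006
grip_force: 3.0
```

Request:
step_arm(
  series=[
    {"offset": [0, 0, -0.05], "delta_rot": [0, 0, 0]},
    {"offset": [0, 0, -0.05], "delta_rot": [0, 0, 0]},
    {"offset": [0, 0, 0], "delta_rot": [0, 0, 0]},
    {"offset": [0, 0, 0], "delta_rot": [0, 0, 0]},
  ],
)

```text
time: 29.07
eef_pos: [0.5433, -0.0963, 0.3089]
eef_rot: [2.511, 1.886, 0.002]
force: [-7.6, 4.9, 21.1]
grip_width: -0.002
grip_force: 10.6
```

Request:
step_arm(
  series=[
    {"offset": [0, 0, 0.2], "delta_rot": [0, 0, 0]},
    {"offset": [0, 0, 0.7], "delta_rot": [0, 0, 0]},
    {"offset": [0, 0, 1], "delta_rot": [0, 0, 0]},
    {"offset": [0, 0, 1], "delta_rot": [0, 0, 0]},
    {"offset": [0, 0, 0.7], "delta_rot": [0, 0, 0]},
    {"offset": [0, 0, 0], "delta_rot": [0, 0, 0]},
    {"offset": [0, 0, 0], "delta_rot": [0, 0, 0]},
    {"offset": [0, 0, 0], "delta_rot": [0, 0, 0]},
  ],
)

```text
time: 29.73
eef_pos: [0.5424, -0.0964, 0.4119]
eef_rot: [-2.511, -1.885, 0.002]
force: [-0.5, -0.5, 0.5]
grip_width: -0.001
grip_force: 0.0
```

```bash
python3 - <<'E'
from h import *
robot.snapshot("wrist")
im,W=cloud("wrist");cv2.imwrite("pics/w8.png",cv2.resize(im[60:400,180:460],None,fx=1.7,fy=1.7))
e=np.array([.2756,.9613]);n=np.array([-e[1],e[0]])
D=W[...,:2]-[.5374,-.1198];u=D@e+.079;v=D@n;z=W[...,2]
print(robot.read_state()["eef_pos"])
for k in np.arange(.06,.19,.01):
    q=(abs(u-k)<.005)&(abs(v)<.012)&(z>.1)&(z<.2)
    if q.sum()>3: print(round(k,2),q.sum(),"ztop",np.percentile(z[q],[50,90]).round(4))
for k in(.03,.07,.11,.14): 
    q=(abs(u-k)<.005)&(abs(v)>.018)&(abs(v)<.03)&(z<.12)&(z>.05); print("lid",np.median(z[q]),q.sum())
print("table",np.nanmedian(z[np.hypot(u-.21,v)<.015]))
E
```

```text
[ 0.54231029 -0.09632833  0.41121034]
0.06 89 ztop [0.1339 0.1361]
0.07 167 ztop [0.1346 0.1363]
0.08 162 ztop [0.1346 0.1363]
0.09 169 ztop [0.1347 0.136 ]
0.1 178 ztop [0.1346 0.1361]
0.11 181 ztop [0.1347 0.1361]
0.12 195 ztop [0.1346 0.136 ]
0.13 149 ztop [0.1317 0.1349]
0.14 125 ztop [0.121  0.1314]
0.15 97 ztop [0.1075 0.1085]
0.16 195 ztop [0.1133 0.1162]
0.17 198 ztop [0.1197 0.127 ]
0.18 18 ztop [0.1268 0.1273]
lid 0.09727218358594536 113
lid 0.09718712475786839 191
lid 0.0972491459700609 226
lid 0.09703092286545051 243
table 9.8876851554075e-05
```

View pics/w8.png

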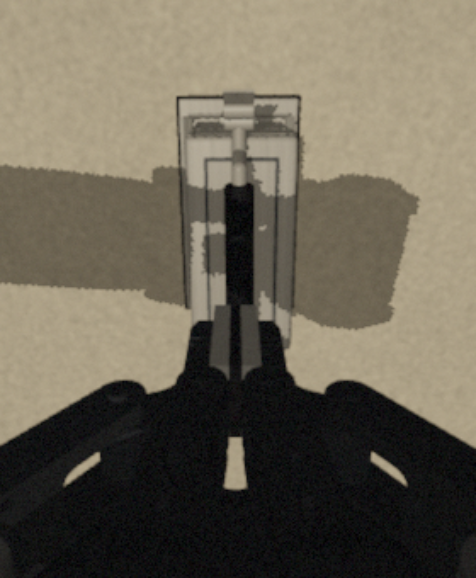

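The bar is level, with its grip top flat at 136 mm and its nose under the roller at (238,120). The lid is seated at 97 mm and the gripper is clear.

```bash
python3 -c "
from plant import robot
print(robot.job_done())"
```

```text
the job is handed in; nothing more can be done
None
```

The lunch carrier is together and handed in: both boxes and the lid measured level and fully seated, the bar snapped under its catch, and the jar, can and canister were left alone; the hand-in gave no verdict.

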